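# Free the seized centrifuge rotor lid and lay it in the tray

## Robot

A 7-joint arm with a two-finger parallel gripper is mounted at the origin on the work surface. World frame = base frame: x ahead of the robot, y to its left, z up, the work surface at z = 0. Lengths are in mm, angles in rad, forces in N, time in s.
With the tool pointing down it reaches from about 400 to 750 mm from the base axis. Payload 19.5 kg.
Tool frame: the origin (TCP) lies on the centre line of the jaws, within the pads' length; the fingertips stand ahead of it and the grasp point (between the pads) lies 2 mm behind it (r.finger_overhang is the z of the fingertips in the tool frame, in mm); z points along the fingers, y is the line along which they close (so a half turn about z gives the same grasp; the last joint's range is limited). The gripper opens to 85 mm and grips with 20 to 120 N. Pads are 22 mm wide; open, the fingers measure 114 mm over their backs; the gripper's body (76 mm by 85 mm) begins 54 mm behind the grasp point. The pads swing forward as they close: fully open they stand 13 mm farther back than shut.
Start: joints at [-1.198, 0.707, -0.028, 1.485, 0.022, 0.951, -0.075], TCP at [231.715, 526.218, 248.268] pointing down, gripper open.
Joint ranges: [-2.71, 2.71], [-0.32, 2.16], [-1.57, 1.52], [0, 2.45], [-1.46, 4.6], [0, 2.02], [-2.83, 2.83]. Speed limits (rad/s): [1.89, 1.89, 2.57, 2.57, 3.01, 3.01, 3.01].

## Interface

Orientations are given as a unit quaternion [x, y, z, w].
In Python, from workcell import r gives the robot as it stands.
- The arm moves only by the tool move_arm, never from a script. Its argument "series" is a list of rows, each a list of 4 numbers: the shift along the tool's x, y, z in mm, then the turn about the tool's z in rad. In form: [[dx, dy, dz, spin], ...]. A call has 1 to 5 rows; each row shifts and turns the commanded pose from where the row before left it, along the tool's axes as they then stand; what a row does not reach is not made up. A row lasts 1/8 s, in which the tool goes at most 62.5 mm and 10.7 degrees, less where a joint would pass 70% of its speed; a pose out of reach is approached as far as the arm can. A call is refused whole if a number of a shift passes 62.5 or a number of a turn 0.188, either way. A call with a gripper value outside its range is refused whole. "claw" is the opening in per cent of the stroke, from 0 (shut) to 100 (fully open), set as the call begins (left out, the last holds). The fingers move at their own pace and stop on an object; "grip_force" is the grip in N (left out, the last holds). Time passes only in rows, so rows that do not move let the fingers close. It gives the time, the measured TCP pose, the force, the opening and the grip force at its end, in the units of the state.
- r.read_state(): the state, without advancing time (a new reading comes with each control period).
- r.read_camera(name): name is "side" or "top" or "wrist"; returns a dict with "img" (480x640x3 uint8, blue, green, red), "intrinsics" (3x3 intrinsics, pixels), "world_from_camera" (4x4, takes a point from camera to world coordinates). Camera axes: x right, y down, z forward; pixel columns grow to the right and rows downward; lengths in mm; the calibration is good to about 2 mm. The wrist camera is an equidistant fisheye: a pixel r from the principal point sees the ray r / f radians off the axis. A picture is of the moment at which its call begins. There is no depth.
- r.hand_in(): hands the job in; it is judged then, once.
The state is a dict: "t": time; "joint_pos": joint angles; "dq": joint speeds; "tau": joint torques, N m; "tool_pos": TCP position; "tool_rot": TCP orientation; "contact_force": force on the tool from outside, world axes, zero at the start; "torque": the same for the moment, N m; "gripper_width": opening from 0.0 (shut) to 1.0 (fully open); "finger_force": force on a finger pad.
Only numpy, scipy, OpenCV 4.12 (cv2) and the standard library are available. Lean on these libraries where they do the work, as an engineer would, in place of code of your own. Each camera call takes 0.05 s, during which the arm holds its last target. There are 200 camera calls.

## Task

The locking knob of the lid on the centrifuge's rotor has seized: grip it, break it loose with a short firm twist anticlockwise, then turn it on to its open stop while the lid stays seated. Lift the lid off by its knob, lower it right way up into the blue tray so that it lies flat on the floor of the tray, and only then let go. Do not disturb the bottle, the tube rack or the beaker.

Things in the scene. Friction and masses are not known exactly. Their poses are not given: they have to be found in the camera images.
- centrifuge: White bench centrifuge, fixed, 240 wide (its x), 340 deep (its y), 180 mm high. Origin on the bench under the rotor's axis, z up. Sloping panel at its -y end. At its +y end its own big lid stands open: a plate 234 wide, 30 thick, rising from 147 mm behind the rotor's axis to 430 mm above the bench, leaning back 14 degrees. The round chamber, 190 mm across, is open at the top.
- rotor: Aluminium rotor 150 mm across in the chamber, locked against turning, fixed. Origin on its axis at its underside, 95 mm above the bench; z up. Covered by its lid at the start; its flat rim (the lid's seat) is 50 mm above its origin. Two lugs inside keep the lid from turning (about 1.5 degrees of play).
- lid_center (a point): Centre of the loose grey rotor lid (166 mm across, 25 high without its knob, about 0.26 kg), half-way up: 12.5 mm over its skirt's lower edge, 12.5 under its flat top. z up. Seated, it is 42.5 mm above the rotor's origin. A hidden bar on the knob holds it down (2 mm play) until the knob is at its open stop; then it lifts straight up, by the knob. It stands flat on its skirt.
- knob_grip (a point): Middle of the lid's black wing knob, on the lid's axis: an upright wing 62 mm long (along this point's x; white stripe on the +x half of its top), 18 mm thick (along y), 38 mm high: from 21 mm below this point to 17 mm above it. This point is 25 mm above the lid's flat top, 37.5 mm above lid_center.
- lid_knob (a joint): Angle of the wing knob on its lid, rad: 0 locked (start, stripe at the red dot), 2.45 at the open stop (140 degrees anticlockwise from above, stripe at the green dot). Seized at first: about 0.55 N m is needed through the first 0.35 rad, then it turns freely (0.03 N m) and stays where left. It can be let go and regripped on the way.
- tray: Blue square tray, fixed on the bench, 198 mm outside, 190 mm inside, walls 18 mm high, floor 4 mm thick. Origin on the bench under its centre; x and y along its sides. The lid goes in here.
- bottle: Amber reagent bottle with a red cap, loose, 72 mm across, 164 mm high, origin at its foot; stands beside the tray. Leave alone.
- tube_rack: Red rack with two rows of capped tubes, loose, 104 (its x) by 60 (its y) by 105 mm high with the tubes, origin at its foot; stands beside the tray. Leave alone.
- beaker: Glass beaker holding pipettes, loose, 74 mm across, 95 mm high (pipettes to 138 mm), origin at its foot; stands beside the tray. Leave alone.
Things that resemble listed ones, but are neither listed nor needed, are in the scene too. Of the things that look like the part that bears lid_center, the larger one is meant.

How it is judged:
By the outcome, as a careful person would: the job done as asked, in the order asked, and still so for the second after the job is handed in, with the robot touching nothing.
It also fails if it takes over 64 s, if anything falls off the work surface, if the arm or the gripper's body presses on something with over 40 N, if the wrist force passes 120 N, or if a joint passes its speed limit or range.

## Working session

There is one attempt and no reset: what is moved stays moved. The work goes in short steps, Python scripts to look and compute and a tool call to move; the robot and the scene stay as the last step left them, time stands still between calls to the robot, and variables do not carry over. Pictures are saved under pics/ and viewed, at most 10 in all, crops included, and the job is handed in when it is done.

Besides the shell and the picture viewer there is one more tool, called after "Call:" by a JSON object that holds its "name" and its "arguments". move_arm: Moves the arm, as the interface text tells. Its arguments: {"type":"object","properties":{"series":{"type":"array","items":{"type":"array","items":{"type":"number"}}},"claw":{"type":"number"},"grip_force":{"type":"number"}},"required":["series"]}

```bash
mkdir -p pics; ls; python3 - <<'E'
from workcell import r
import cv2,json,numpy as np
s=r.read_state();print({k:np.round(v,3).tolist() for k,v in s.items()},r.finger_overhang)
for n in("top","side"):
    c=r.read_camera(n);cv2.imwrite(f"pics/{n}0.png",c["img"]);print(n,np.round(c["intrinsics"],1).tolist(),np.round(c["world_from_camera"],3).tolist())
E
```

```text
pics
{'t': 0.0, 'joint_pos': [-1.198, 0.707, -0.028, 1.485, 0.022, 0.951, -0.075], 'dq': [-0.001, 0.001, -0.001, 0.001, 0.0, -0.002, 0.0], 'tau': [0.001, -88.318, 1.235, -23.616, 0.017, 0.006, 0.0], 'tool_pos': [231.607, 526.009, 247.825], 'tool_rot': [0.206, 0.979, -0.001, -0.0], 'contact_force': [0.173, -0.338, -0.072], 'torque': [0.002, 0.032, -0.002], 'finger_force': 0.0, 'gripper_width': 1.0} 17.0
top [[513.0, 0.0, 314.9], [0.0, 513.0, 237.5], [0.0, 0.0, 1.0]] [[0.012, -0.992, 0.127, 449.2], [-1.0, -0.014, -0.013, -83.852], [0.015, -0.127, -0.992, 1373.267], [0.0, 0.0, 0.0, 1.0]]
side [[598.3, 0.0, 318.3], [0.0, 598.3, 242.3], [0.0, 0.0, 1.0]] [[0.998, -0.031, 0.058, 517.307], [-0.063, -0.705, 0.706, -993.394], [0.019, -0.708, -0.706, 1015.202], [0.0, 0.0, 0.0, 1.0]]
```

View pics/top0.png

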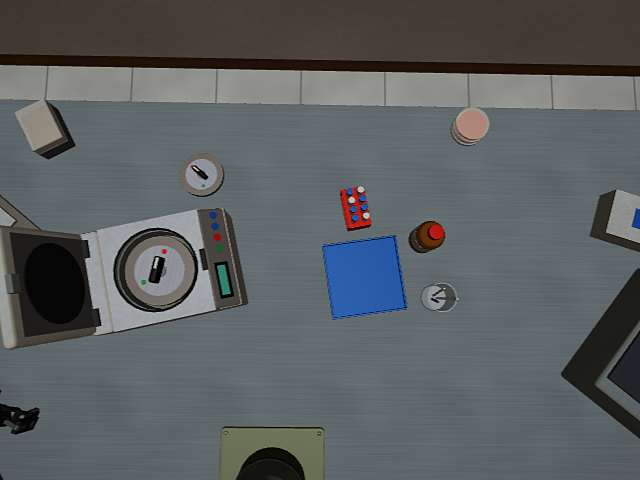

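View pics/side0.png

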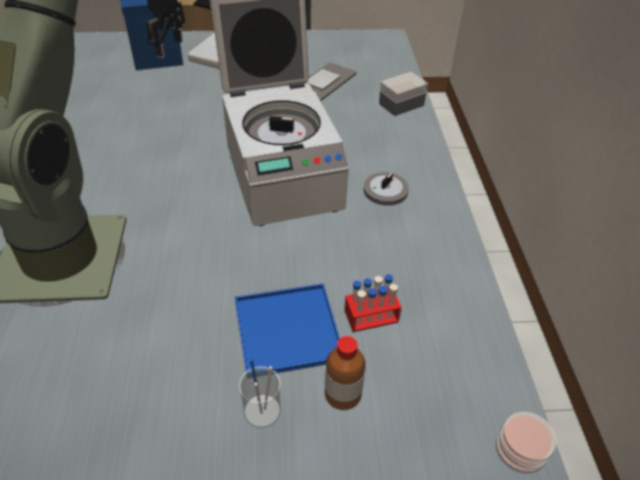

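The top view shows two things that look like the lid: the one in the centrifuge chamber, with its knob at (157,269), and a smaller decoy on the bench at (202,174). I choose the one in the centrifuge. The side view shows the same pair at (282,124) and (386,186). The tray is centred at about (365,277) in the top view.

```bash
python3 - <<'E'
import cv2,numpy as np
i=cv2.imread("pics/top0.png")
a=cv2.resize(i[215:325,100:210],(600,600),interpolation=cv2.INTER_CUBIC)
cv2.imwrite("pics/crop1.png",a)
h=cv2.cvtColor(i,cv2.COLOR_BGR2HSV);m=cv2.inRange(h,(100,120,60),(125,255,255));m[:, :300]=0;m[:,420:]=0
n,l,st,ce=cv2.connectedComponentsWithStats(m);k=1+st[1:,4].argmax();print(st[k],ce[k])
p=np.argwhere(l==k)[:,::-1].astype(np.float32);print(cv2.boxPoints(cv2.minAreaRect(p)))
E
cat > h.py <<'E'
from workcell import r
import cv2,numpy as np
from scipy.spatial.transform import Rotation as R
def pix2w(c,uv,z):
    K=np.array(c["intrinsics"]);T=np.array(c["world_from_camera"])
    d=T[:3,:3]@np.linalg.solve(K,[uv[0],uv[1],1.]);o=T[:3,3]
    return (o+d*(z-o[2])/d[2])
def fish2w(c,uv,z):
    K=np.array(c["intrinsics"]);T=np.array(c["world_from_camera"])
    x=np.array([(uv[0]-K[0,2])/K[0,0],(uv[1]-K[1,2])/K[1,1]]);t=np.hypot(*x)
    v=np.array([*(x/t*np.sin(t)),np.cos(t)]) if t>0 else np.array([0,0,1.])
    d=T[:3,:3]@v;o=T[:3,3];return o+d*(z-o[2])/d[2]
def totool(p):
    s=r.read_state();return R.from_quat(s["tool_rot"]).inv().apply(np.array(p)-s["tool_pos"])
E
```

```text
[ 322  235   85   84 5591] [364.03863352 276.87140047]
[[321.83908 244.42252]
 [396.47623 233.9733 ]
 [406.9282  308.63004]
 [332.29105 319.07925]]
```

View pics/crop1.png

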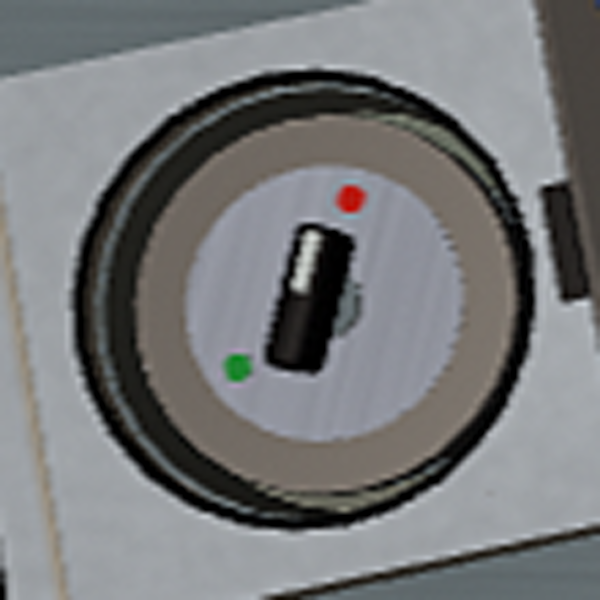

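The crop shows the large lid with red dot (350,198), green dot (237,367), the wing's top face centred at about (297,297) and the stripe end near the red dot, so the knob is locked.

```bash
python3 - <<'E'
from h import *
c=r.read_camera("top");f=lambda u,v:(100+u/5.4545,215+v/5.4545)
k=pix2w(c,f(298,297),192);print("knob",k,"lid",pix2w(c,f(327,303),150))
a=pix2w(c,f(313,230),192);b=pix2w(c,f(282,366),192);print("wing",a,b,np.linalg.norm(a-b),np.degrees(np.arctan2(*(a-b)[1::-1])))
rd=pix2w(c,f(350,198),150);gd=pix2w(c,f(237,367),150);print(rd,gd)
P=np.array([[321.8,244.4],[396.5,234],[406.9,308.6],[332.3,319.1]]);W=np.array([pix2w(c,p,12) for p in P]);print("tray",W,W.mean(0),np.linalg.norm(W-np.roll(W,1,0),axis=1))
s=r.read_state();M=R.from_quat(s["tool_rot"]).as_matrix();print(M.round(3))
print("to knob",totool([k[0],k[1],260]))
w=r.read_camera("wrist");cv2.imwrite("pics/w0.png",w["img"]);print(w["intrinsics"],np.linalg.inv(M)@(w["world_from_camera"][:3,3]-s["tool_pos"]))
E
```

```text
knob [521.59473815 266.63593622 192.        ] lid [521.72023084 266.40238484 150.        ]
wing [549.91057953 261.79215157 192.        ] [492.61406272 271.82321656 192.        ] 58.167973171553875 -9.930295908603405
[567.73467342 258.68731032 150.        ] [493.48300182 303.87125725 150.        ]
tray [[ 605.22925555 -120.98677155   12.        ]
 [ 636.04923885 -321.25518495   12.        ]
 [ 437.98521222 -347.07363078   12.        ]
 [ 408.39652678 -150.54187413   12.        ]] [ 521.91505835 -234.96436535   12.        ] [199.03926046 202.62603183 199.7397076  198.74662683]
[[-0.915  0.403 -0.   ]
 [ 0.403  0.915 -0.001]
 [-0.    -0.001 -1.   ]]
to knob [-369.91527193 -120.62266065  -11.93845713]
[[371.64829954   0.         321.24254848]
 [  0.         371.64829954 234.48176243]
 [  0.           0.           1.        ]] [  66.49173934   -0.63895552 -125.74439538]
```

Call:
{"name": "move_arm", "arguments": {"series": [[-18,-38,-4,0],[-18,-38,-4,0],[-18,-38,-4,0],[-37,-25,0,0],[-37,-25,0,0]]}}

```text
t: 0.82
tool_pos: [283.2, 323.4, 260.4]
tool_rot: [0.206, 0.979, 0.0, 0.0]
contact_force: [0.8, 0.1, -0.9]
gripper_width: 0.999
finger_force: 0.0
```

Call:
{"name": "move_arm", "arguments": {"series": [[-37,-25,0,0],[-37,-25,0,0],[-42,23,0,0],[-42,23,0,0],[0,0,0,0]]}}

```text
t: 1.45
tool_pos: [428.0, 256.6, 259.6]
tool_rot: [0.207, 0.978, -0.0, 0.0]
contact_force: [-2.0, -0.2, -0.4]
gripper_width: 1.0
finger_force: 0.0
```

```bash
python3 - <<'E'
from h import *
s=r.read_state();print(s["tool_pos"],s["joint_pos"].round(3) if hasattr(s["joint_pos"],"round") else s["joint_pos"]);print(totool([521.6,266.5,260]))
M=R.from_quat(s["tool_rot"]).as_matrix();print(M.round(3))
E
```

```text
[427.97247762 256.5796761  259.64562717] [-0.562  0.579 -0.074  1.737  0.056  0.827  0.492]
[-81.56299045  47.03212567  -0.33029821]
[[-0.914  0.405  0.   ]
 [ 0.405  0.914 -0.   ]
 [-0.    -0.    -1.   ]]
```

Call:
{"name": "move_arm", "arguments": {"series": [[-41,23,0,0],[-41,24,0,0],[0,0,0,0.18],[0,0,0,0.18],[0,0,0,0.18]]}}

```text
t: 2.08
tool_pos: [519.1, 267.4, 260.2]
tool_rot: [0.462, 0.887, -0.0, -0.0]
contact_force: [-0.1, 0.3, -0.5]
gripper_width: 0.998
finger_force: 0.0
```

Call:
{"name": "move_arm", "arguments": {"series": [[0,0,0,0.18],[0,0,0,0.18],[0,0,0,0.18],[0,0,0,0.18],[0,0,0,0.18]]}}

```text
t: 2.7
tool_pos: [519.1, 267.4, 260.3]
tool_rot: [0.802, 0.598, -0.0, -0.0]
contact_force: [-0.6, 0.4, -0.4]
gripper_width: 1.003
finger_force: 0.0
```

```bash
python3 - <<'E'
from h import *
s=r.read_state();print(s["t"],s["tool_pos"],s["joint_pos"]);print(R.from_quat(s["tool_rot"]).as_matrix().round(3))
E
```

```text
2.7 [519.06359444 267.41703062 260.25966377] [-0.69969649  0.73452371  0.35245094  1.43776422 -0.27556989  1.01858718
 -0.57558533]
[[ 0.286  0.958 -0.001]
 [ 0.958 -0.286  0.   ]
 [-0.    -0.001 -1.   ]]
```

Call:
{"name": "move_arm", "arguments": {"series": [[0,0,0,0.18],[0,0,0,0.18],[0,0,0,0.18],[0,0,0,0.18],[0,0,0,0.18]]}}

```text
t: 3.32
tool_pos: [519.1, 267.5, 260.2]
tool_rot: [0.982, 0.189, -0.0, -0.0]
contact_force: [0.2, -0.3, -0.4]
gripper_width: 1.001
finger_force: 0.0
```

Call:
{"name": "move_arm", "arguments": {"series": [[0,0,0,0.18],[0,0,0,0.18],[0,0,0,0.18],[0,0,0,0],[0,0,0,0]]}}

```text
t: 3.95
tool_pos: [519.5, 267.3, 260.3]
tool_rot: [0.997, -0.074, -0.0, -0.0]
contact_force: [-0.3, -0.9, 0.4]
gripper_width: 1.003
finger_force: 0.0
```

```bash
python3 - <<'E'
from h import *
s=r.read_state();print(s["t"],s["tool_pos"],s["joint_pos"]);print(R.from_quat(s["tool_rot"]).as_matrix().round(3))
w=r.read_camera("wrist");cv2.imwrite("pics/w1.png",w["img"])
E
```

```text
3.95 [519.46160314 267.30210823 260.26592315] [-0.87176782  0.82202827  0.76878943  1.44292069 -0.60143084  1.12063063
 -1.71890348]
[[ 0.989 -0.148 -0.   ]
 [-0.148 -0.989  0.   ]
 [-0.    -0.    -1.   ]]
```

View pics/w1.png

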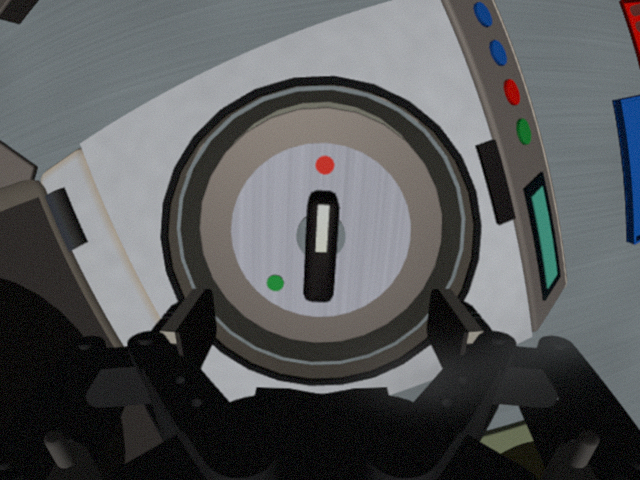

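The wrist view shows the wing from (323,194) to (319,299), its stripe ending at (321,252), the red dot at (325,165) and the green dot at (275,283).

```bash
python3 - <<'E'
from h import *
c=r.read_camera("wrist")
for n,u,z in[("far",(323,194),192),("near",(319,299),192),("stripe a",(322.5,206),192),("stripe b",(321,252),192),("lidL",(231,230),150),("lidR",(411,230),150),("lidT",(321,142),150),("lidB",(321,317),150),("red",(325,165),150),("green",(275,283),150)]:
    p=fish2w(c,u,z);print(n,p.round(1),totool(p).round(1))
E
```

```text
far [554.5 260.3 192. ] [35.5  1.6 68.3]
near [495.  271.6 192. ] [-25.   -0.6  68.3]
stripe a [548.2 261.5 192. ] [29.1  1.3 68.3]
stripe b [522.9 266.2 192. ] [ 3.4  0.5 68.3]
lidL [533.6 325.5 150. ] [  5.1 -59.7 110.3]
lidR [515.5 206.4 150. ] [  5.1  60.7 110.3]
lidT [581.1 257.3 150. ] [ 62.2   0.5 110.3]
lidB [461.2 275.5 150. ] [-59.    0.5 110.4]
red [566.2 257.  150. ] [ 47.6   3.  110.3]
green [491.9 303.  150. ] [-32.7 -31.3 110.4]
```

Call:
{"name": "move_arm", "arguments": {"series": [[3,0.5,30,0.035],[0,0,30,0],[0,0,15,0],[0,0,12,0],[0,0,0,0]]}}

```text
t: 4.68
tool_pos: [522.6, 266.2, 173.2]
tool_rot: [0.996, -0.094, -0.0, 0.0]
contact_force: [0.2, 0.1, 0.3]
gripper_width: 1.005
finger_force: 0.0
```

Call:
{"name": "move_arm", "arguments": {"series": [[0,0,0,0],[0,0,0,0],[0,0,0,0],[0,0,0,0],[0,0,0,0]], "claw": 0, "grip_force": 100}}

```text
t: 5.3
tool_pos: [522.8, 266.6, 173.7]
tool_rot: [0.996, -0.094, 0.0, -0.0]
contact_force: [-0.6, 2.5, 6.3]
gripper_width: 0.197
finger_force: 97.4
```

Call:
{"name": "move_arm", "arguments": {"series": [[0,0,0,0],[0,0,0,0],[0,0,0,0]]}}

```text
t: 5.68
tool_pos: [522.8, 266.7, 173.8]
tool_rot: [0.996, -0.094, 0.0, -0.0]
contact_force: [-0.4, 2.7, 6.5]
gripper_width: 0.199
finger_force: 97.4
```

```bash
python3 - <<'E'
from h import *
s=r.read_state();print({k:np.round(v,3).tolist() for k,v in s.items()})
E
```

```text
{'t': 5.675, 'joint_pos': [-0.846, 0.925, 0.706, 1.546, -0.7, 0.936, -1.669], 'dq': [-0.0, -0.001, -0.001, -0.0, -0.001, 0.0, -0.001], 'tau': [1.316, -88.934, 16.724, -16.477, 0.602, -0.236, 0.102], 'tool_pos': [522.825, 266.652, 173.754], 'tool_rot': [0.996, -0.094, 0.0, -0.0], 'contact_force': [-0.36, 2.727, 6.496], 'torque': [0.429, 0.145, -0.062], 'finger_force': 97.387, 'gripper_width': 0.199}
```

Call:
{"name": "move_arm", "arguments": {"series": [[0,0,0,-0.12],[0,0,0,-0.15],[0,0,0,-0.15],[0,0,0,-0.1],[0,0,0,0]]}}

```text
t: 6.3
tool_pos: [522.8, 266.9, 173.7]
tool_rot: [0.986, 0.166, 0.0, -0.001]
contact_force: [0.6, 4.3, 5.6]
gripper_width: 0.193
finger_force: 98.0
```

```bash
python3 - <<'E'
from h import *
s=r.read_state();print({k:np.round(v,3).tolist() for k,v in s.items()})
print(np.degrees(R.from_quat(s["tool_rot"]).as_euler("zyx")))
w=r.read_camera("wrist");cv2.imwrite("pics/w2.png",w["img"])
E
```

```text
{'t': 6.3, 'joint_pos': [-0.789, 0.887, 0.562, 1.544, -0.569, 0.878, -1.26], 'dq': [-0.007, 0.005, 0.018, -0.0, -0.01, 0.007, -0.041], 'tau': [2.872, -89.22, 14.274, -16.652, 1.192, -0.155, 1.038], 'tool_pos': [522.792, 266.876, 173.711], 'tool_rot': [0.986, 0.166, 0.0, -0.001], 'contact_force': [0.607, 4.262, 5.62], 'torque': [0.879, 0.042, 0.074], 'finger_force': 98.009, 'gripper_width': 0.193}
[-1.91091241e+01  3.62721669e-02 -1.79919496e+02]
```

View pics/w2.png

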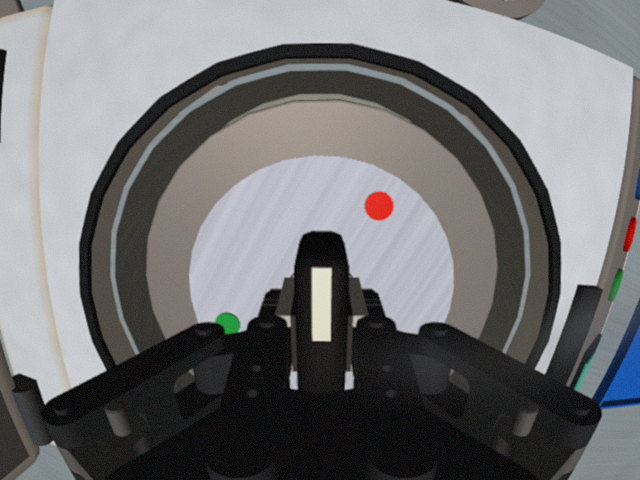

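The wrist view shows the stripe at (321,303) still aligned with the gripper while the red dot has moved to (379,206). So the knob has broken loose and turned about 30 degrees with the lid still.

Call:
{"name": "move_arm", "arguments": {"series": [[0,0,0,-0.18],[0,0,0,-0.18],[0,0,0,-0.18],[0,0,0,-0.18],[0,0,0,-0.18]]}}

```text
t: 6.98
tool_pos: [522.3, 267.2, 173.7]
tool_rot: [0.815, 0.58, 0.0, -0.001]
contact_force: [-3.4, 4.1, 7.0]
gripper_width: 0.198
finger_force: 98.6
```

Call:
{"name": "move_arm", "arguments": {"series": [[0,0,0,-0.18],[0,0,0,-0.18],[0,0,0,-0.18],[0,0,0,-0.18],[0,0,0,-0.15]]}}

```text
t: 7.6
tool_pos: [521.9, 266.9, 173.7]
tool_rot: [0.495, 0.869, 0.0, -0.001]
contact_force: [-9.1, 3.6, 11.0]
gripper_width: 0.196
finger_force: 99.1
```

Call:
{"name": "move_arm", "arguments": {"series": [[0,0,0,-0.06],[0,0,0,-0.04],[0,0,0,0]]}}

```text
t: 7.98
tool_pos: [521.8, 266.8, 173.7]
tool_rot: [0.453, 0.892, -0.0, -0.001]
contact_force: [-8.8, 3.2, 12.4]
gripper_width: 0.197
finger_force: 99.1
```

```bash
python3 - <<'E'
from h import *
s=r.read_state();print({k:np.round(v,3).tolist() for k,v in s.items()})
print(np.degrees(R.from_quat(s["tool_rot"]).as_euler("zyx")))
E
```

```text
{'t': 7.975, 'joint_pos': [-0.539, 0.817, 0.025, 1.536, -0.027, 0.79, 0.129], 'dq': [-0.004, -0.001, 0.005, 0.0, -0.005, 0.001, -0.015], 'tau': [4.405, -86.646, 5.58, -20.833, 1.639, -1.651, 0.422], 'tool_pos': [521.838, 266.805, 173.7], 'tool_rot': [0.453, 0.892, -0.0, -0.001], 'contact_force': [-8.756, 3.239, 12.414], 'torque': [0.727, 1.719, 0.063], 'finger_force': 99.08, 'gripper_width': 0.197}
[-1.26161603e+02 -7.56232697e-02 -1.79963923e+02]
```

Call:
{"name": "move_arm", "arguments": {"series": [[0,0,0,-0.04],[0,0,0,-0.04],[0,0,0,-0.04],[0,0,0,0]]}}

```text
t: 8.48
tool_pos: [522.3, 267.8, 173.8]
tool_rot: [0.399, 0.917, 0.001, -0.001]
contact_force: [-4.8, 10.6, 7.6]
gripper_width: 0.197
finger_force: 104.7
```

```bash
python3 - <<'E'
from h import *
s=r.read_state();print({k:np.round(s[k],3).tolist() for k in("t","torque","contact_force","tau","tool_pos")})
print(np.degrees(R.from_quat(s["tool_rot"]).as_euler("zyx")))
E
```

```text
{'t': 8.475, 'torque': [2.213, 1.036, -1.895], 'contact_force': [-4.845, 10.623, 7.563], 'tau': [5.228, -88.317, 6.011, -18.36, 3.979, 0.382, 2.39], 'tool_pos': [522.295, 267.813, 173.757]}
[-1.32932046e+02 -6.80787587e-03 -1.79833789e+02]
```

Call:
{"name": "move_arm", "arguments": {"series": [[0,0,0,0.03],[0,0,-3,0],[0,0,-5,0],[0,0,0,0]]}}

```text
t: 8.98
tool_pos: [522.2, 266.1, 181.1]
tool_rot: [0.413, 0.911, -0.0, -0.0]
contact_force: [-2.3, 0.7, 0.0]
gripper_width: 0.196
finger_force: 99.0
```

```bash
python3 - <<'E'
from h import *
s=r.read_state();print({k:np.round(s[k],3).tolist() for k in("t","torque","contact_force","tau","tool_pos")})
w=r.read_camera("wrist");cv2.imwrite("pics/w3.png",w["img"])
E
```

```text
{'t': 8.975, 'torque': [0.265, 0.617, 0.042], 'contact_force': [-2.299, 0.738, 0.026], 'tau': [1.112, -93.849, 3.059, -22.592, 0.481, -0.56, -0.062], 'tool_pos': [522.246, 266.149, 181.14]}
```

View pics/w3.png

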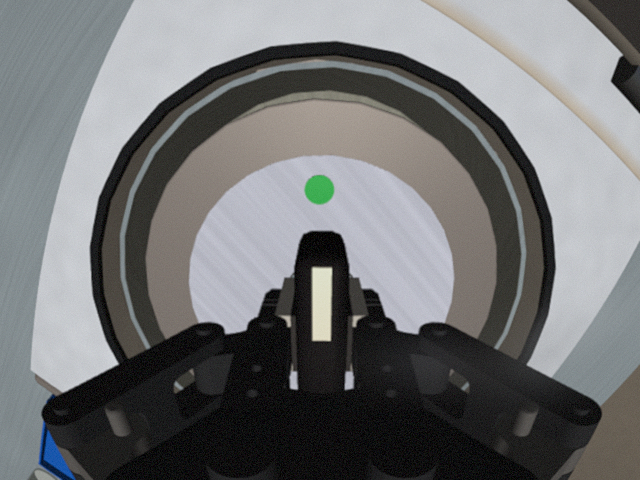

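The stripe now points at the green dot (319,189), and the lid's picture is unchanged relative to the gripper after a 7 mm lift, so it is coming up freely.

Call:
{"name": "move_arm", "arguments": {"series": [[0,0,-10,0],[0,0,-20,0],[0,0,-25,0],[0,0,-25,0],[0,0,-25,0]]}}

```text
t: 9.65
tool_pos: [522.8, 265.8, 287.7]
tool_rot: [0.413, 0.911, -0.0, 0.0]
contact_force: [0.6, -0.2, -2.1]
gripper_width: 0.194
finger_force: 98.8
```

```bash
python3 - <<'E'
from h import *
s=r.read_state();print({k:np.round(s[k],3).tolist() for k in("t","torque","contact_force","joint_pos","tool_pos")})
print(R.from_quat(s["tool_rot"]).as_matrix().round(3))
print(totool([521,-235,0]))
w=r.read_camera("side")
i=cv2.resize(w["img"][40:240,180:420],(720,600));cv2.imwrite("pics/s3.png",i)
E
```

```text
{'t': 9.65, 'torque': [0.013, 0.046, 0.008], 'contact_force': [0.572, -0.211, -2.142], 'joint_pos': [-0.528, 0.685, 0.007, 1.376, -0.004, 1.08, 0.199], 'tool_pos': [522.817, 265.784, 287.702]}
[[-0.66   0.752  0.001]
 [ 0.752  0.66  -0.   ]
 [-0.001  0.    -1.   ]]
[-375.01941387 -331.72806118  287.88445983]
```

View pics/s3.png

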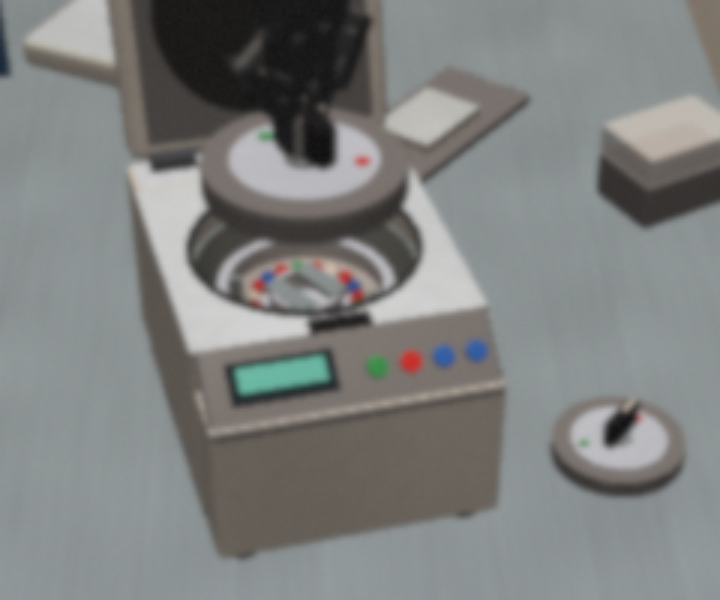

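Call:
{"name": "move_arm", "arguments": {"series": [[-15,-13,0,0],[-30,-27,0,0],[-35,-31,0,0],[-35,-31,0,0],[-35,-31,0,0]]}}

```text
t: 10.32
tool_pos: [521.2, 63.1, 286.0]
tool_rot: [0.413, 0.911, -0.0, -0.0]
contact_force: [0.9, 0.2, -2.8]
gripper_width: 0.194
finger_force: 98.8
```

Call:
{"name": "move_arm", "arguments": {"series": [[-35,-31,0,0],[-35,-31,0,0],[-35,-31,0,0],[-35,-31,0,0],[-35,-31,0,0]]}}

```text
t: 10.95
tool_pos: [519.8, -170.5, 286.0]
tool_rot: [0.413, 0.911, -0.0, -0.0]
contact_force: [1.1, -0.4, -1.8]
gripper_width: 0.199
finger_force: 98.8
```

Call:
{"name": "move_arm", "arguments": {"series": [[-30,-27,0,0],[-20,-17,0,0],[0,0,40,0],[0,0,40,0],[0,0,0,0]]}}

```text
t: 11.58
tool_pos: [519.1, -235.0, 204.4]
tool_rot: [0.413, 0.911, -0.0, -0.002]
contact_force: [-0.3, 0.1, -1.5]
gripper_width: 0.197
finger_force: 98.7
```

```bash
python3 - <<'E'
from h import *
s=r.read_state();print({k:np.round(s[k],3).tolist() for k in("t","torque","contact_force","joint_pos","tool_pos","tool_rot")})
print(totool([521.9,-235,0]))
w=r.read_camera("side");cv2.imwrite("pics/s4.png",w["img"][220:460,180:440].repeat(2,0).repeat(2,1))
t=r.read_camera("top");cv2.imwrite("pics/t4.png",t["img"])
w=r.read_camera("wrist");cv2.imwrite("pics/w4.png",w["img"])
E
```

```text
{'t': 11.575, 'torque': [-0.037, 0.025, 0.009], 'contact_force': [-0.321, 0.122, -1.452], 'joint_pos': [0.391, 0.754, -0.045, 1.559, 0.042, 0.835, 1.051], 'tool_pos': [519.115, -234.955, 204.444], 'tool_rot': [0.413, 0.911, -0.0, -0.002]}
[ -2.67515205   2.60779295 204.42884743]
```

View pics/w4.png

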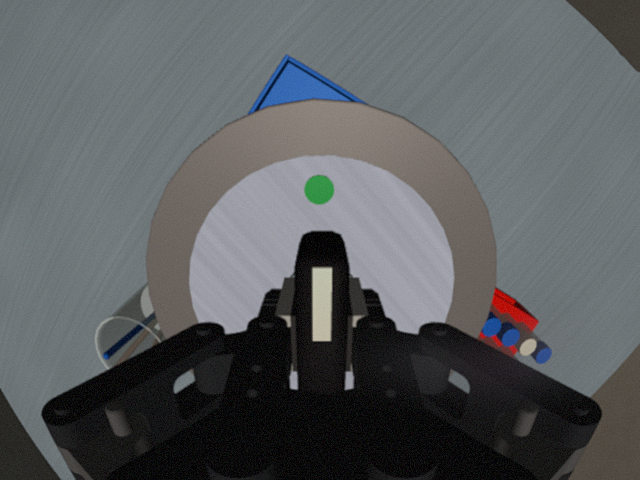

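The wrist view shows the lid level in the grip, with one tray corner in view at (288,57). The beaker at (130,335) and the rack at (515,325) are clear of the lid.

```bash
python3 - <<'E'
from h import *
c=r.read_camera("wrist")
p=fish2w(c,(288,56),18);print("corner",p)
for z in(180.5,):
  for u in((190,275),(454,275),(320,154)): print(totool(fish2w(c,u,z)))
t=r.read_camera("top");print(pix2w(t,(332.3,319.1),18))
# tray centre refit at z=18
P=np.array([[321.8,244.4],[396.5,234],[406.9,308.6],[332.3,319.1]]);W=np.array([pix2w(t,p,18) for p in P]);print(W.mean(0),W)
E
```

```text
corner [ 410.86197004 -152.69097083   18.        ]
[  5.01572359 -61.47588397  27.36869554]
[ 4.8791976  60.58211806 27.4548421 ]
[58.52135667 -1.29719398 27.30213906]
[ 408.57637417 -150.24792836   18.        ]
[ 521.59455495 -234.29831416   18.        ] [[ 604.54153172 -120.82309454   18.        ]
 [ 635.22567109 -320.2087934    18.        ]
 [ 438.03464282 -345.91344036   18.        ]
 [ 408.57637417 -150.24792836   18.        ]]
```

Call:
{"name": "move_arm", "arguments": {"series": [[-2.3,2.2,30,0],[0,0,40,0],[0,0,40,0],[0,0,25,0],[0,0,8,0]]}}

```text
t: 12.45
tool_pos: [523.9, -235.0, 63.0]
tool_rot: [0.412, 0.911, -0.0, -0.0]
contact_force: [1.1, -0.2, -1.1]
gripper_width: 0.195
finger_force: 98.7
```

Call:
{"name": "move_arm", "arguments": {"series": [[0,0,2,0],[0,0,2,0],[0,0,0,0]]}}

```text
t: 12.82
tool_pos: [524.2, -235.0, 60.0]
tool_rot: [0.412, 0.911, -0.0, 0.0]
contact_force: [-0.3, -1.2, -3.4]
gripper_width: 0.202
finger_force: 98.7
```

Call:
{"name": "move_arm", "arguments": {"series": [[0,0,1,0],[0,0,1,0],[0,0,0,0]]}}

```text
t: 13.2
tool_pos: [524.0, -234.9, 57.3]
tool_rot: [0.412, 0.911, -0.0, -0.0]
contact_force: [0.1, 0.0, -2.0]
gripper_width: 0.199
finger_force: 98.7
```

Call:
{"name": "move_arm", "arguments": {"series": [[0,0,1,0],[0,0,1,0],[0,0,1,0],[0,0,0,0]]}}

```text
t: 13.7
tool_pos: [523.9, -234.9, 54.2]
tool_rot: [0.412, 0.911, -0.0, -0.0]
contact_force: [0.2, -0.2, -2.6]
gripper_width: 0.196
finger_force: 98.7
```

Call:
{"name": "move_arm", "arguments": {"series": [[0,0,1,0],[0,0,0,0]]}}

```text
t: 13.95
tool_pos: [523.9, -234.9, 53.3]
tool_rot: [0.412, 0.911, -0.0, -0.0]
contact_force: [0.0, -0.3, -2.8]
gripper_width: 0.199
finger_force: 98.7
```

Call:
{"name": "move_arm", "arguments": {"series": [[0,0,1,0],[0,0,0,0]]}}

```text
t: 14.2
tool_pos: [524.0, -234.9, 52.7]
tool_rot: [0.412, 0.911, -0.0, 0.0]
contact_force: [-2.5, 1.4, 6.3]
gripper_width: 0.195
finger_force: 100.4
```

Call:
{"name": "move_arm", "arguments": {"series": [[0,0,1,0],[0,0,0,0]]}}

```text
t: 14.45
tool_pos: [524.1, -235.0, 52.6]
tool_rot: [0.412, 0.911, -0.0, 0.0]
contact_force: [-6.1, 3.0, 25.2]
gripper_width: 0.197
finger_force: 103.3
```

Call:
{"name": "move_arm", "arguments": {"series": [[0,0,-1,0],[0,0,0,0]]}}

```text
t: 14.7
tool_pos: [524.0, -235.0, 52.7]
tool_rot: [0.412, 0.911, -0.0, 0.0]
contact_force: [-2.2, -0.1, 9.4]
gripper_width: 0.197
finger_force: 100.2
```

```bash
python3 - <<'E'
from h import *
s=r.read_state();print(s["contact_force"],s["tool_pos"])
w=r.read_camera("side");cv2.imwrite("pics/s5.png",cv2.resize(w["img"][240:440,180:440],(780,600)))
E
```

```text
[-2.1935353  -0.09059484  9.36199194] [ 524.03999977 -235.00090011   52.70542616]
```

View pics/s5.png

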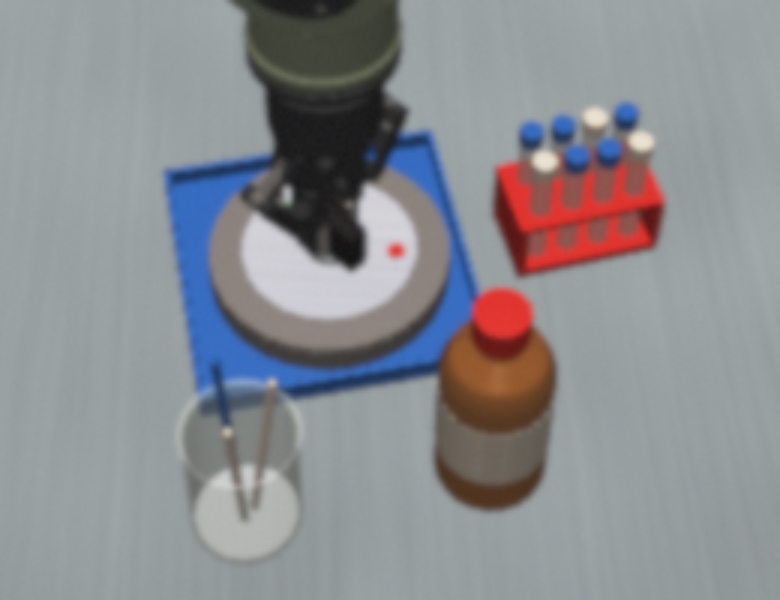

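The side view shows the lid lying flat inside the tray, centred near (328,250), with bottle, rack and beaker untouched. I'll release it and rise.

Call:
{"name": "move_arm", "arguments": {"series": [[0,0,0,0],[0,0,0,0],[0,0,0,0],[0,0,0,0],[0,0,0,0]], "claw": 80}}

```text
t: 15.38
tool_pos: [523.9, -234.9, 52.3]
tool_rot: [0.412, 0.911, -0.0, -0.0]
contact_force: [0.4, 0.8, -0.2]
gripper_width: 0.803
finger_force: 0.0
```

Call:
{"name": "move_arm", "arguments": {"series": [[0,0,-15,0],[0,0,-30,0],[0,0,-40,0],[0,0,-50,0],[0,0,-40,0]]}}

```text
t: 16.0
tool_pos: [523.9, -234.9, 230.4]
tool_rot: [0.412, 0.911, 0.0, 0.001]
contact_force: [0.9, 1.3, -0.4]
gripper_width: 0.799
finger_force: 0.0
```

Call:
{"name": "move_arm", "arguments": {"series": [[0,0,-20,0],[0,0,0,0],[0,0,0,0],[0,0,0,0]]}}

```text
t: 16.5
tool_pos: [523.7, -234.8, 246.7]
tool_rot: [0.412, 0.911, -0.0, -0.001]
contact_force: [0.8, -0.0, 0.3]
gripper_width: 0.8
finger_force: 0.0
```

```bash
python3 - <<'E'
from h import *
s=r.read_state();print(s["t"],s["contact_force"],s["tool_pos"])
w=r.read_camera("wrist");cv2.imwrite("pics/w6.png",w["img"])
E
```

```text
16.5 [ 0.77629827 -0.01264055  0.25924589] [ 523.68859367 -234.79792685  246.70599609]
```

View pics/w6.png

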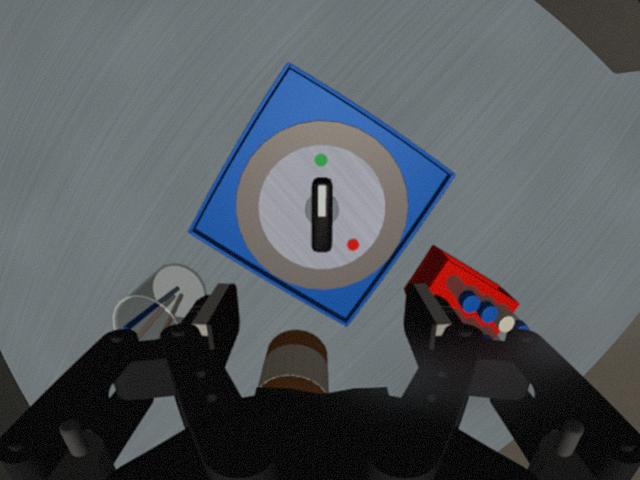

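The lid, centred at (322,205), lies flat within the tray walls with its stripe at the green dot. The gripper is clear and the neighbouring things are undisturbed.

```bash
python3 -c "from workcell import r;print(r.hand_in())"
```

```text
the job is handed in; nothing more can be done
None
```

The job is handed in at 16.5 s: the knob was broken loose and turned to its open stop, and the lid was lifted off, set flat and right way up in the blue tray, then released, with the bottle, rack and beaker left alone.

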